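# Proof-pull a press-fit wine-rack peg

### The job

On the cellar bench three wine-rack pegs, each press-fitted in a wooden block, stand in sprung proof stands. Prove the peg with the thick round cap: grip it, pull it slowly straight up until its block has risen about 20 mm against the springs, hold that pull for a second, then ease the block gently all the way back down and let go. Do not pull harder than that, and do not touch the plain round peg, the square peg or their stands.

Things in the scene. Friction and masses are not known exactly. Their poses are not given: they have to be found in the camera images.
- capped_peg: Peg to prove: upright aluminium, stem 20 mm across, ending at the top in a solid round cap 36 mm across, 28 mm tall, to be gripped across its diameter from above, from any side. Origin: centre of the cap, 146 mm above the bench at the start (cap from 132 to 160 mm), z up. Press-fitted in the middle of a wooden block in a fixed steel stand; it comes out of the block only above about 34 N.
- capped_block (a joint): Height in m by which the capped peg's wooden block (124 x 70 x 40 mm, top 52 mm above the bench) has risen: 0 fully down, stop at 0.038. It slides only vertically. Peg and block weigh about 6 N and the springs add 0.4 N per mm, so 20 mm takes about 14 N; let go, the block drops back.
- stand_plain: Bystander: stand with a plain round aluminium peg 20 mm across, no cap, top at 160 mm. Origin: centre of the base plate's underside, on the bench below the peg. All three stands: plate 140 (x) x 90 (y) mm, fixed, turned up to 25 degrees; two upright guide rods with springs 48 mm from the peg along +x and -x, tops 110 mm above the bench; wooden block between.
- stand_square: Bystander: the same stand and block with a square aluminium peg 22 mm wide, top at 160 mm. Origin: centre of the base plate's underside, on the bench below the peg; x along the line of the guide rods.

How it is judged:
By the outcome, as a careful person would: the job done as asked, in the order asked, and still so for the second after the job is handed in, with the robot touching nothing.
It also fails if it takes over 38 s, if anything falls off the work surface, if the arm or the gripper's body presses on something with over 40 N, if the wrist force passes 120 N, or if a joint passes its speed limit or range.

### The arm

A 7-joint arm with a two-finger parallel gripper is mounted at the origin on the work surface. World frame = base frame: x ahead of the robot, y to its left, z up, the work surface at z = 0. Lengths are in m, angles in degrees, forces in N, time in s.
With the tool pointing down it reaches from about 0.4 to 0.85 m from the base axis. Payload 10.4 kg.
Tool frame: the origin (TCP) lies at the very end of the fingers, on their centre line; the grasp point (between the pads) lies r.hold_point_z behind it (r.hold_point_z is the distance from the TCP to the grasp point, in m); z points along the fingers, y is the direction in which the jaws open and shut (so a half turn about z gives the same grasp; the last joint's range is limited). The gripper opens to 85 mm and grips with 20 to 120 N. Pads are 22 mm wide; open, the fingers measure 114 mm over their backs; the gripper's body (76 mm by 85 mm) begins 54 mm behind the grasp point. The pads swing forward as they close: fully open they stand 13 mm farther back than shut.
Start: joints at [-78.415, 19.034, -3.707, 83.658, 1.238, 77.344, -5.071], TCP at [0.139, 0.609, 0.231] pointing down, gripper open.
Joint ranges: [-148.97, 148.97], [-28.65, 121.19], [-84.17, 76.75], [9.2, 138.47], [-72.65, 252.65], [3.7, 117.97], [-149.18, 149.18]. Speed limits (degrees/s): [127.2, 127.2, 159.86, 159.86, 180, 180, 180].

### API

Orientations are given as a 3x3 rotation matrix whose columns are the frame's x, y, z axes.
In Python, from bench import sensors, vision, r, finder gives the robot as it stands.
- The arm moves only by the tool carry_out, never from a script. Its argument "series" is a list of rows, each a list of 2 entries, a list of its own where there are three numbers: the shift along the tool's x, y, z in units of 25 mm (1.0 is 25 mm), then the turn about the tool's z in degrees. In form: [[[x, y, z], yaw], ...]. A call has 1 to 10 rows; each row is the pose to reach, as a shift and turn from the pose measured when the call began, along the tool's axes at that moment; what a row does not reach only later rows make up. A row lasts 1/10 s, in which the tool goes at most 50 mm and 8.59 degrees, less where a joint would pass 70% of its speed; a pose out of reach is approached as far as the arm can. A call with a gripper value outside its range is refused whole. "gripper" is the closure, from 0 (fully open) to 1 (shut), set as the call begins (left out, the last holds). The fingers move at their own pace and stop on an object; "force" is the grip in N (left out, the last holds). Time passes only in rows, so rows that repeat a pose let the fingers close. It gives the time, the measured TCP pose, the force and the opening at its end, in the units of the state.
- sensors.state(): the state, without advancing time (a new reading comes with each control period).
- vision.camera(name): name is "scene" or "top"; returns a dict with "frame" (480x640x3 uint8, red, green, blue), "fx", "fy", "cx", "cy" (pixels), "D" ([k1, k2, p1, p2, k3] as OpenCV has them; the pictures are not rectified), "R" (3x3) and "t" (3): a world point X has camera coordinates R X + t. Camera axes: x right, y down, z forward; pixel columns grow to the right and rows downward; lengths in m; the calibration is good to about 2 mm. A picture is of the moment at which its call begins. There is no depth.
- r.finish_job(): hands the job in, once; it reports no verdict.
Trained networks look in a picture, given as the dict that the camera call returned (one of the last four; its "shot" number tells which), for a name from the list of things; names that differ only in an ending like _2 or _b are one class to them, and where a whole thing is asked for, a point or a joint stands for the part that bears it (a point fixed in the world has none). Each returns a list of dicts, best first, with "conf" (0 to 1); they miss things now and then, are a little off and sometimes report something else, mostly with a low value. They report only what shows in the picture. A call takes as long as a camera call.
- finder.search_frame(picture, label): "location" ([x, y, z] in m, in world coordinates, good to about 4 mm: the middle of the surface that is visible of it).
- finder.regions_of(picture, label): "mask" (480x640 bool, what is visible of it).
The state is a dict: "clock": time; "q": joint angles; "joint_vel": joint speeds; "tau": joint torques, N m; "tcp_pos": TCP position; "tool_rot": TCP orientation; "force": force on the tool from outside, world axes, zero at the start; "moment": the same for the moment, N m; "width": finger opening in m.
Only numpy, scipy, OpenCV 4.12 (cv2) and the standard library are available. Lean on these libraries where they do the work, as an engineer would, in place of code of your own. Each camera call takes 0.05 s, during which the arm holds its last target.

## Working session

There is one attempt and no reset: what is moved stays moved. The work goes in short steps, Python scripts to look and compute and a tool call to move; the robot and the scene stay as the last step left them, time stands still between calls to the robot, and variables do not carry over. Pictures are saved under pics/ and viewed, and the job is handed in when it is done.

Besides the shell and the picture viewer there is one more tool, called after "Emit:" as name([rows], argument=value, ...), one row to a line, values as JSON. carry_out: Moves the arm, as the interface text tells. Its arguments: {"type":"object","properties":{"series":{"type":"array","items":{"type":"array"}},"gripper":{"type":"number"},"force":{"type":"number"}},"required":["series"]}

```bash
ls; mkdir -p pics; cat > h.py <<'E'
import numpy as np, cv2
from bench import sensors, vision, r, finder
def save(p,n): cv2.imwrite('pics/'+n, cv2.cvtColor(p['frame'],cv2.COLOR_RGB2BGR))
def K(p): return np.array([[p['fx'],0,p['cx']],[0,p['fy'],p['cy']],[0,0,1.]])
def proj(p,X):
    rv,_=cv2.Rodrigues(np.array(p['R'])); return cv2.projectPoints(np.array(X,float).reshape(-1,1,3),rv,np.array(p['t'],float),K(p),np.array(p['D'],float))[0].reshape(-1,2)
def ray(p,uv):
    u=cv2.undistortPoints(np.array(uv,float).reshape(1,1,2),K(p),np.array(p['D'],float)).reshape(2)
    R=np.array(p['R']);t=np.array(p['t']); d=R.T@np.r_[u,1]; return -R.T@t, d/np.linalg.norm(d)
def tri(rays):
    A=np.zeros((3,3));b=np.zeros(3)
    for o,d in rays:
        M=np.eye(3)-np.outer(d,d);A+=M;b+=M@o
    X=np.linalg.solve(A,b); return X,[np.linalg.norm((np.eye(3)-np.outer(d,d))@(X-o)) for o,d in rays]
E
python3 - <<'E'
from h import *
s=sensors.state(); print({k:np.round(v,3).tolist() for k,v in s.items()}, r.hold_point_z)
ps={n:vision.camera(n) for n in('scene','top')}
for n,p in ps.items():
    save(p,n+'1.png')
    for l in('capped_peg','capped_block','stand_plain','stand_square'):
        for d in finder.search_frame(p,l)[:2]: print(n,l,d['conf'],np.round(d['location'],4))
        for d in finder.regions_of(p,l)[:1]:
            m=d['mask'];ys,xs=np.nonzero(m);print('  mask',d['conf'],m.sum(),xs.min(),xs.max(),ys.min(),ys.max())
E
```

```text
pics
{'clock': 0.0, 'q': [-78.413, 19.072, -3.71, 83.707, 1.239, 77.343, -5.071], 'joint_vel': [0.085, -0.011, 0.079, 0.043, 0.028, -0.012, -0.082], 'tau': [0.0, -62.545, 0.049, -39.159, 0.016, 0.01, -0.0], 'tcp_pos': [0.139, 0.609, 0.23], 'tool_rot': [[-0.975, 0.223, -0.0], [0.223, 0.975, -0.001], [-0.0, -0.001, -1.0]], 'force': [-0.241, 0.024, 0.557], 'moment': [-0.012, -0.015, 0.059], 'width': 0.085} 0.0187
scene capped_peg 0.74 [0.475  0.2446 0.1365]
scene capped_peg 0.62 [0.4798 0.2369 0.0557]
  mask 0.81 518 379 395 140 183
scene capped_block 0.95 [0.4795 0.2378 0.0545]
  mask 0.72 2070 352 412 140 214
scene stand_plain 0.7 [ 0.5614 -0.2419  0.0516]
  mask 0.85 4182 205 290 289 380
scene stand_square 0.91 [ 0.5897 -0.0021  0.0553]
  mask 0.57 3776 308 385 225 308
top capped_peg 0.78 [0.4735 0.2432 0.1606]
  mask 0.58 663 144 180 253 277
top capped_block 0.61 [0.4686 0.2393 0.053 ]
  mask 0.85 3078 144 202 238 309
top stand_plain 0.83 [ 0.5411 -0.2161  0.0542]
  mask 0.74 3930 417 474 193 276
top stand_square 0.74 [0.5734 0.0116 0.0509]
  mask 0.83 3648 280 350 174 259
```

View pics/scene1.png

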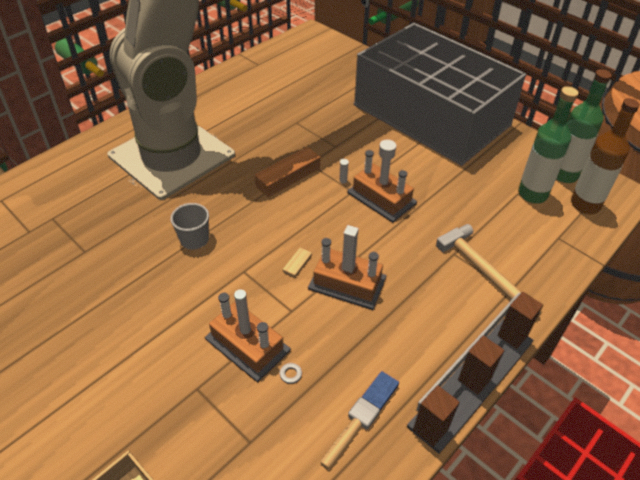

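View pics/top1.png

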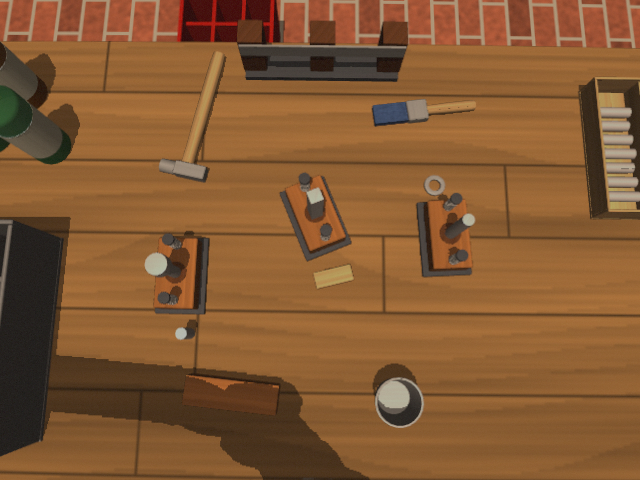

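Scene view: cap at about (388,148) with its stand at (382,190). Square peg is at (350,235) and plain peg at (241,300). Top view: cap at (157,264), a small loose cork at (184,333), and a dark bottle box on the left. I'll zoom in to measure the cap and box.

```bash
python3 - <<'E'
import cv2,numpy as np
a=cv2.imread('pics/scene1.png')[120:220,330:430];b=cv2.imread('pics/top1.png')[225:345,125:225]
a=cv2.resize(a,(400,400),interpolation=cv2.INTER_CUBIC);b=cv2.resize(b,(400,480),interpolation=cv2.INTER_CUBIC)
c=np.zeros((480,800,3),np.uint8);c[:400,:400]=a;c[:,400:]=b;cv2.imwrite('pics/z1.png',c)
E
```

```text
(no output)
```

View pics/z1.png

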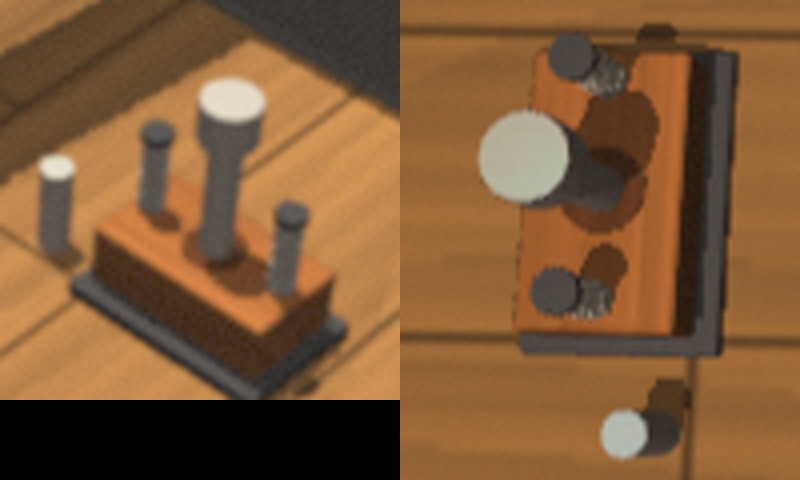

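```bash
python3 - <<'E'
from h import *
ps={n:vision.camera(n) for n in('scene','top')}
def cen(p,u,v,w=12):
    f=p['frame'].astype(int); s=f.min(2)>150
    n,l,st,c=cv2.connectedComponentsWithStats(s.astype(np.uint8))
    k=l[int(v),int(u)]; return c[k],st[k]
a,sa=cen(ps['scene'],388,145);b,sb=cen(ps['top'],156,264);print(a,sa,b,sb)
X,e=tri([ray(ps['scene'],a),ray(ps['top'],b)]);print('captop',X,e)
# cork
a,_=cen(ps['scene'],344,162);b,_=cen(ps['top'],181,333)
print('cork',a,b,tri([ray(ps['scene'],a),ray(ps['top'],b)]))
# rods
for u,v in (((330+157/4),(120+133/4)),((330+291/4),(120+215/4))):
    for q in ((125+173/4,225+57/4),(125+156/4,225+291/4)):
        print('rod',tri([ray(ps['scene'],(u,v)),ray(ps['top'],q)]))
# box: bottom-right front corner: scene top corner (465,123)?; candidates
for s in ((467,120),(524,72),(357,67),(415,28)):
  for q in ((62,238),(41,440)):
    X,e=tri([ray(ps['scene'],s),ray(ps['top'],q)])
    print('box',s,q,X.round(3),np.round(e,4))
    
o,d=ray(ps['top'],(156,264)); print('axis at 0.160',o+d*(0.160-o[2])/d[2])
E
python3 - <<'E'
import cv2
a=cv2.imread('pics/scene1.png')[10:180,340:540]
b=cv2.imread('pics/top1.png')[205:465,0:130]
import numpy as np
c=np.zeros((520,800,3),np.uint8);c[:425,:500]=cv2.resize(a,(500,425));c[:,520:780]=cv2.resize(b,(260,520));cv2.imwrite('pics/box.png',c)
E
```

```text
[387.4140625 144.4375   ] [380 140  16  10 128] [155.77981651 264.01834862] [146 254  21  21 327]
captop [0.47352687 0.25184569 0.15773129] [np.float64(0.000512615724612563), np.float64(0.0005126157246126107)]
cork [343.78947368 161.36842105] [180.43820225 333.14606742] (array([0.36959186, 0.23375437, 0.0586953 ]), [np.float64(0.00024013450059158045), np.float64(0.00024013450059158528)])
rod (array([0.49177821, 0.20521331, 0.18345992]), [np.float64(0.025220492007735833), np.float64(0.025220492007735733)])
rod (array([0.42616744, 0.25221742, 0.10508652]), [np.float64(0.0011144317987327086), np.float64(0.0011144317987326893)])
rod (array([0.52235619, 0.25183483, 0.10456402]), [np.float64(0.0009443246039324055), np.float64(0.0009443246039324244)])
rod (array([0.45358956, 0.30269492, 0.02038257]), [np.float64(0.03304592675304522), np.float64(0.03304592675304525)])
box (467, 120) (62, 238) [0.531 0.429 0.148] [0.026 0.026]
box (467, 120) (41, 440) [ 0.312  0.571 -0.01 ] [0.1556 0.1556]
box (524, 72) (62, 238) [0.567 0.413 0.276] [0.0972 0.0972]
box (524, 72) (41, 440) [0.441 0.396 0.314] [0.2084 0.2084]
box (357, 67) (62, 238) [0.445 0.236 0.372] [0.0514 0.0514]
box (357, 67) (41, 440) [0.226 0.411 0.164] [0.0163 0.0163]
box (415, 28) (62, 238) [0.473 0.279 0.413] [0.0129 0.0129]
box (415, 28) (41, 440) [0.312 0.383 0.31 ] [0.0886 0.0886]
axis at 0.160 [0.47293002 0.25034182 0.16      ]
```

View pics/box.png

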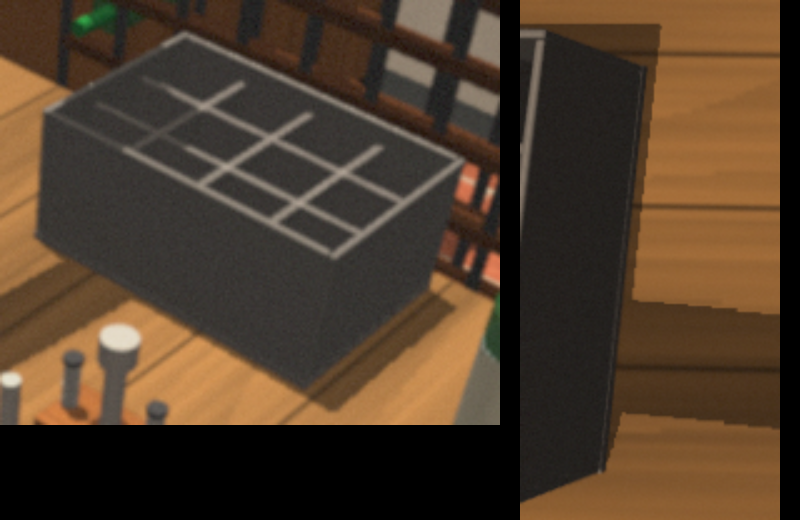

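```bash
python3 - <<'E'
from h import *
ps={n:vision.camera(n) for n in('scene','top')}
S,T=ps['scene'],ps['top']
print('topcorner',tri([ray(S,(474,112)),ray(T,(12.5,221))]))
print('bot',tri([ray(S,(462,164)),ray(T,(61.5,238))]))
for n,q in(('far bottom',(355,104)),('near',(462,164))):
    o,d=ray(S,q);print(n,o+d*(0-o[2])/d[2])
z=tri([ray(S,(474,112)),ray(T,(12.5,221))])[0][2]
for q in((358,54),(474,112),(414,24),(525,74)):
    o,d=ray(S,q);print(q,o+d*(z-o[2])/d[2])
s=sensors.state();t=np.array(s['tcp_pos']);R=np.array(s['tool_rot'])
for g in((0.473,0.251,0.231),(0.473,0.251,0.127)):
    print(R.T@(np.array(g)-t)/0.025)
print(s['clock'])
E
```

```text
topcorner (array([0.53911926, 0.48419294, 0.15707312]), [np.float64(0.001996605485711587), np.float64(0.0019966054857115147)])
bot (array([0.54094404, 0.48416109, 0.00161185]), [np.float64(0.0008764055642526777), np.float64(0.0008764055642525811)])
far bottom [0.18414236 0.48748767 0.        ]
near [ 5.40348884e-01  4.86990180e-01 -1.11022302e-16]
(358, 54) [0.1856771  0.48493348 0.15707312]
(474, 112) [0.53948747 0.4869166  0.15707312]
(414, 24) [0.18901982 0.71686187 0.15707312]
(525, 74) [0.54020269 0.71856903 0.15707312]
[-1.62063117e+01 -1.09957074e+01  1.21865280e-02]
[-16.20642137 -10.99596323   4.17218652]
1.1
```

Emit:
carry_out([
  [[-0.8,-0.55,-0.2],0],
  [[-2.2,-1.5,-0.4],0],
  [[-3.8,-2.6,-0.4],0],
  [[-5.4,-3.7,-0.4],0],
  [[-7.0,-4.8,-0.4],0],
  [[-8.6,-5.9,-0.4],0],
  [[-10.2,-7.0,-0.4],0],
  [[-11.8,-8.1,-0.4],0],
  [[-12.8,-8.8,-0.4],0],
  [[-13.0,-9.0,-0.4],0],
], gripper=0, force=60)

```text
clock: 2.1
tcp_pos: [0.4088, 0.314, 0.2416]
tool_rot: [[-0.973, 0.229, 0.001], [0.229, 0.973, -0.0], [-0.001, 0.0, -1.0]]
force: [-0.1, 0.3, 0.3]
width: 0.0855
```

```bash
cat > st.py <<'E'
from h import *
import sys
s=sensors.state();t=np.array(s['tcp_pos']);R=np.array(s['tool_rot'])
print(s['clock'],t.round(4),np.round(s['force'],2),s['width'],np.abs(s['joint_vel']).max().round(2))
print(R.round(3).tolist())
for z in(.231,.127): print(R.T@(np.array((0.473,0.251,z))-t)/0.025)
E
python3 st.py
```

```text
2.1 [0.4088 0.314  0.2416] [-0.1   0.26  0.25] 0.08550124318605869 4.8
[[-0.973, 0.229, 0.001], [0.229, 0.973, -0.0], [-0.001, 0.0, -1.0]]
[-3.07521362 -1.86459285  0.4285788 ]
[-3.07056076 -1.86461656  4.5885762 ]
```

Emit:
carry_out([
  [[-0.8,-0.5,0.1],0],
  [[-1.8,-1.1,0.2],0],
  [[-2.7,-1.6,0.3],0],
  [[-3.08,-1.86,0.4],0],
  [[-3.08,-1.86,0.4],0],
  [[-3.08,-1.86,0.4],0],
])

```text
clock: 2.7
tcp_pos: [0.4722, 0.2524, 0.2316]
tool_rot: [[-0.974, 0.228, 0.0], [0.228, 0.974, 0.0], [-0.0, 0.0, -1.0]]
force: [-1.6, 0.1, 1.0]
width: 0.0849
```

```bash
python3 st.py; python3 - <<'E'
from h import *
for n in('scene','top'):
    p=vision.camera(n); save(p,n+'2.png')
    s=sensors.state(); print(n,proj(p,[s['tcp_pos'],[.473,.251,.159]]).round(1).tolist())
a=cv2.imread('pics/scene2.png')[70:230,300:460];b=cv2.imread('pics/top2.png')[180:340,80:240]
cv2.imwrite('pics/z2.png',np.hstack([cv2.resize(x,(400,400)) for x in(a,b)]))
E
```

```text
2.7 [0.4722 0.2524 0.2316] [-1.57  0.12  1.  ] 0.08490507273051144 0.55
[[-0.974, 0.228, 0.0], [0.228, 0.974, 0.0], [-0.0, 0.0, -1.0]]
[-0.04384009 -0.04681681  0.02459973]
[-0.04201124 -0.04762205  4.18459925]
scene [[390.2, 115.8], [386.8, 144.1]]
top [[138.0, 257.5], [155.8, 264.0]]
```

View pics/z2.png

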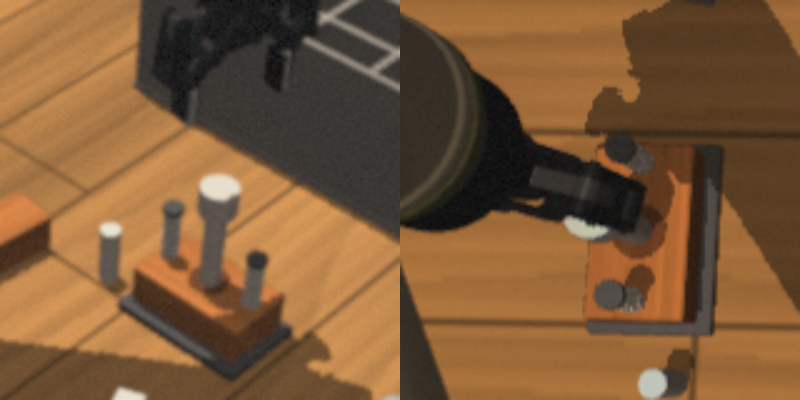

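Measurements agree, with both fingers straddling the cap's position. Descending.

Emit:
carry_out([
  [[-0.04,-0.05,0.4],0],
  [[-0.04,-0.05,0.9],0],
  [[-0.04,-0.05,1.5],0],
  [[-0.04,-0.05,2.1],0],
  [[-0.04,-0.05,2.7],0],
  [[-0.04,-0.05,3.2],0],
  [[-0.04,-0.05,3.7],0],
  [[-0.04,-0.05,4.0],0],
  [[-0.04,-0.05,4.2],0],
  [[-0.04,-0.05,4.25],0],
])

```text
clock: 3.8
tcp_pos: [0.4728, 0.2512, 0.1251]
tool_rot: [[-0.974, 0.227, 0.0], [0.227, 0.974, -0.0], [-0.0, 0.0, -1.0]]
force: [-0.1, -0.1, 0.3]
width: 0.0853
```

```bash
python3 st.py; python3 - <<'E'
from h import *
p=vision.camera('scene'); save(p,'scene3.png')
a=p['frame'][:,:,::-1][80:220,320:460]
cv2.imwrite('pics/z3.png',cv2.resize(a,(560,560)))
E
```

```text
3.8 [0.4728 0.2512 0.1251] [-0.11 -0.14  0.27] 0.08532151224170326 0.84
[[-0.974, 0.227, 0.0], [0.227, 0.974, -0.0], [-0.0, 0.0, -1.0]]
[-1.13862857e-02 -3.72910877e-03 -4.23469666e+00]
[-0.00938203 -0.00416382 -0.07469717]
```

View pics/z3.png

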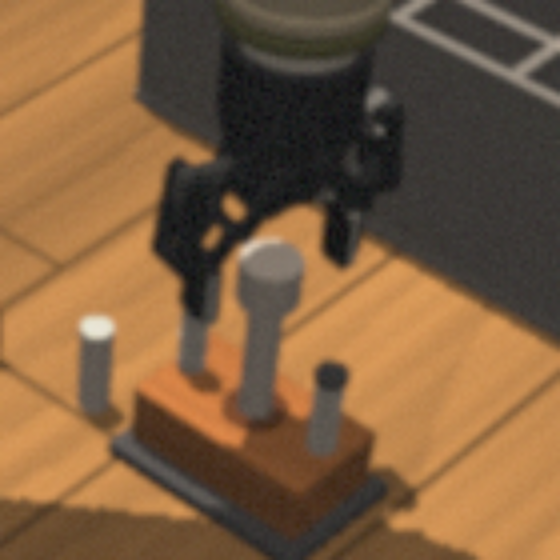

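Emit:
carry_out([
  [[0,0,0],0],
  [[0,0,0],0],
  [[0,0,0],0],
  [[0,0,0],0],
  [[0,0,0],0],
  [[0,0,0],0],
  [[0,0,0],0],
  [[0,0,0],0],
], gripper=1, force=70)

```text
clock: 4.65
tcp_pos: [0.4729, 0.2506, 0.126]
tool_rot: [[-0.974, 0.227, 0.0], [0.227, 0.974, -0.0], [-0.001, -0.0, -1.0]]
force: [-3.5, -3.8, 6.9]
width: 0.0345
```

```bash
python3 st.py
```

```text
4.65 [0.4729 0.2506 0.126 ] [-3.52 -3.83  6.92] 0.034514774159535334 0.06
[[-0.974, 0.227, 0.0], [0.227, 0.974, -0.0], [-0.001, -0.0, -1.0]]
[-1.72438174e-03  1.54908440e-02 -4.20187424e+00]
[ 0.00058517  0.01650753 -0.04187501]
```

Emit:
carry_out([
  [[0,0,-0.04],0],
  [[0,0,-0.08],0],
  [[0,0,-0.12],0],
  [[0,0,-0.16],0],
  [[0,0,-0.2],0],
  [[0,0,-0.24],0],
  [[0,0,-0.28],0],
  [[0,0,-0.32],0],
  [[0,0,-0.36],0],
  [[0,0,-0.4],0],
])

```text
clock: 5.65
tcp_pos: [0.4728, 0.2505, 0.1359]
tool_rot: [[-0.974, 0.227, 0.0], [0.227, 0.974, -0.001], [-0.0, -0.001, -1.0]]
force: [2.2, 0.8, -10.5]
width: 0.0347
```

```bash
python3 st.py
```

```text
5.65 [0.4728 0.2505 0.1359] [  2.19   0.84 -10.48] 0.034652453736020106 1.2
[[-0.974, 0.227, 0.0], [0.227, 0.974, -0.001], [-0.0, -0.001, -1.0]]
[-0.00432155  0.01918126 -3.80503761]
[-0.00268515  0.02136645  0.35496149]
```

Force is 10.5 N at 9.9 mm, which matches 6 + 0.4·z. Continuing.

Emit:
carry_out([
  [[0,0,-0.04],0],
  [[0,0,-0.08],0],
  [[0,0,-0.12],0],
  [[0,0,-0.16],0],
  [[0,0,-0.2],0],
  [[0,0,-0.24],0],
  [[0,0,-0.28],0],
  [[0,0,-0.32],0],
  [[0,0,-0.36],0],
  [[0,0,-0.39],0],
])

```text
clock: 6.65
tcp_pos: [0.4728, 0.2505, 0.1456]
tool_rot: [[-0.974, 0.227, 0.0], [0.227, 0.974, -0.001], [-0.0, -0.001, -1.0]]
force: [3.7, 1.6, -14.5]
width: 0.0343
```

```bash
python3 st.py; python3 - <<'E'
from h import *
p=vision.camera('scene'); save(p,'scene4.png')
a=p['frame'][:,:,::-1][80:220,320:460]
cv2.imwrite('pics/z4.png',cv2.resize(a,(560,560)))
print(sensors.state()['clock'])
q=vision.camera('top')
for n,x in(('s',p),('t',q)):
  for d in finder.search_frame(x,'capped_block')[:1]: print(n,d['conf'],np.round(d['location'],4))
E
python3 st.py
```

```text
6.65 [0.4728 0.2505 0.1456] [  3.69   1.61 -14.49] 0.034305059389205785 0.77
[[-0.974, 0.227, 0.0], [0.227, 0.974, -0.001], [-0.0, -0.001, -1.0]]
[-0.00527578  0.01995552 -3.41546559]
[-0.00389084  0.02245111  0.74453343]
6.7
s 0.68 [0.483  0.2365 0.0723]
t 0.68 [0.4584 0.2344 0.0695]
6.85 [0.4728 0.2505 0.1456] [  4.95   2.3  -14.88] 0.03448369334659989 0.05
[[-0.974, 0.227, 0.0], [0.227, 0.974, -0.001], [-0.0, -0.001, -1.0]]
[-0.00501214  0.01914958 -3.41670279]
[-0.00347381  0.0213097   0.74329636]
```

View pics/z4.png

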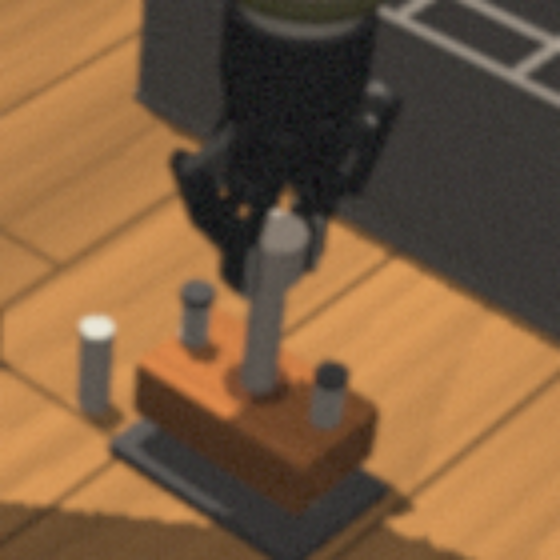

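The view shows the block lifted off the plate, with the peg still seated in it. The networks put the rise at about 17–18 mm, the TCP shows 19.6 mm and the force is 14.5 N. Holding now.

Emit:
carry_out([
  [[0,0,-0.01],0],
  [[0,0,-0.01],0],
  [[0,0,-0.01],0],
  [[0,0,-0.01],0],
  [[0,0,-0.01],0],
  [[0,0,-0.01],0],
  [[0,0,-0.01],0],
  [[0,0,-0.01],0],
  [[0,0,-0.01],0],
  [[0,0,-0.01],0],
])

```text
clock: 7.85
tcp_pos: [0.4728, 0.2505, 0.1458]
tool_rot: [[-0.974, 0.227, 0.0], [0.227, 0.974, -0.001], [-0.0, -0.001, -1.0]]
force: [2.9, 2.0, -14.7]
width: 0.0343
```

Emit:
carry_out([
  [[0,0,0],0],
  [[0,0,0],0],
  [[0,0,0],0],
])

```text
clock: 8.15
tcp_pos: [0.4728, 0.2505, 0.1458]
tool_rot: [[-0.974, 0.227, 0.0], [0.227, 0.974, -0.001], [-0.0, -0.001, -1.0]]
force: [3.9, 1.5, -13.7]
width: 0.0344
```

Emit:
carry_out([
  [[0,0,0.03],0],
  [[0,0,0.07],0],
  [[0,0,0.11],0],
  [[0,0,0.15],0],
  [[0,0,0.19],0],
  [[0,0,0.23],0],
  [[0,0,0.27],0],
  [[0,0,0.31],0],
  [[0,0,0.35],0],
  [[0,0,0.39],0],
])

```text
clock: 9.15
tcp_pos: [0.4728, 0.2505, 0.1361]
tool_rot: [[-0.974, 0.227, 0.0], [0.227, 0.974, -0.001], [-0.0, -0.0, -1.0]]
force: [2.0, 1.4, -10.0]
width: 0.0347
```

```bash
python3 st.py
```

```text
9.15 [0.4728 0.2505 0.1361] [  2.04   1.38 -10.05] 0.03470855801351834 1.17
[[-0.974, 0.227, 0.0], [0.227, 0.974, -0.001], [-0.0, -0.0, -1.0]]
[-0.00434149  0.01892803 -3.79616031]
[-0.00274451  0.02099068  0.36383887]
```

Emit:
carry_out([
  [[0,0,0.04],0],
  [[0,0,0.08],0],
  [[0,0,0.12],0],
  [[0,0,0.16],0],
  [[0,0,0.2],0],
  [[0,0,0.24],0],
  [[0,0,0.27],0],
  [[0,0,0.3],0],
  [[0,0,0.32],0],
  [[0,0,0.34],0],
])

```text
clock: 10.15
tcp_pos: [0.4728, 0.2505, 0.1276]
tool_rot: [[-0.974, 0.227, 0.0], [0.227, 0.974, -0.001], [-0.0, -0.0, -1.0]]
force: [1.1, -0.2, -6.2]
width: 0.0347
```

Emit:
carry_out([
  [[0,0,0.01],0],
  [[0,0,0.02],0],
  [[0,0,0.03],0],
  [[0,0,0.04],0],
  [[0,0,0.05],0],
  [[0,0,0.06],0],
  [[0,0,0.06],0],
])

```text
clock: 10.85
tcp_pos: [0.4729, 0.2505, 0.1261]
tool_rot: [[-0.974, 0.227, 0.0], [0.227, 0.974, -0.0], [-0.0, -0.0, -1.0]]
force: [0.9, 0.5, -6.3]
width: 0.0343
```

Still carrying 6 N, so I'm easing down further until the block bears on its stop.

Emit:
carry_out([
  [[0,0,0.01],0],
  [[0,0,0.02],0],
  [[0,0,0.03],0],
  [[0,0,0.04],0],
  [[0,0,0.05],0],
  [[0,0,0.05],0],
])

```text
clock: 11.45
tcp_pos: [0.473, 0.2506, 0.126]
tool_rot: [[-0.974, 0.227, 0.001], [0.227, 0.974, 0.0], [-0.001, 0.0, -1.0]]
force: [-4.9, -3.9, 9.7]
width: 0.0347
```

```bash
python3 st.py
```

```text
11.45 [0.473  0.2506 0.126 ] [-4.93 -3.9   9.71] 0.03473728502054982 0.12
[[-0.974, 0.227, 0.001], [0.227, 0.974, 0.0], [-0.001, 0.0, -1.0]]
[-4.28891042e-04  1.59173534e-02 -4.20164620e+00]
[ 0.0019278   0.01496908 -0.04164698]
```

Block is bearing on its stop with 9.7 N upward on the tool. Releasing.

Emit:
carry_out([
  [[0,0,0],0],
  [[0,0,0],0],
  [[0,0,0],0],
  [[0,0,0],0],
  [[0,0,0],0],
  [[0,0,0],0],
  [[0,0,0],0],
  [[0,0,0],0],
], gripper=0)

```text
clock: 12.25
tcp_pos: [0.473, 0.2506, 0.1259]
tool_rot: [[-0.974, 0.227, 0.001], [0.227, 0.974, 0.0], [-0.001, 0.0, -1.0]]
force: [0.3, 0.4, 0.2]
width: 0.0855
```

Emit:
carry_out([
  [[0,0,-0.2],0],
  [[0,0,-0.6],0],
  [[0,0,-1.2],0],
  [[0,0,-1.9],0],
  [[0,0,-2.6],0],
  [[0,0,-3.3],0],
  [[0,0,-4.0],0],
  [[0,0,-4.4],0],
  [[0,0,-4.5],0],
  [[0,0,-4.5],0],
])

```text
clock: 13.25
tcp_pos: [0.4729, 0.2506, 0.2385]
tool_rot: [[-0.974, 0.227, 0.001], [0.227, 0.974, 0.0], [-0.001, 0.0, -1.0]]
force: [0.5, -1.0, -0.3]
width: 0.0851
```

Emit:
carry_out([
  [[0.2,0.2,0],0],
  [[0.7,0.6,0],0],
  [[1.4,1.2,0],0],
  [[2.2,1.8,0],0],
  [[3.0,2.4,0],0],
  [[3.6,3.0,0],0],
  [[3.9,3.3,0],0],
  [[4.0,3.4,0],0],
  [[4.0,3.4,0],0],
])

```text
clock: 14.15
tcp_pos: [0.3949, 0.3558, 0.2381]
tool_rot: [[-0.974, 0.227, 0.001], [0.227, 0.974, -0.0], [-0.001, -0.0, -1.0]]
force: [0.2, 0.6, 0.1]
width: 0.0853
```

```bash
python3 st.py; python3 - <<'E'
from h import *
S=vision.camera('scene');T=vision.camera('top'); save(S,'scene5.png');save(T,'top5.png')
def cen(p,u,v):
    s=p['frame'].min(2)>150
    n,l,st,c=cv2.connectedComponentsWithStats(s.astype(np.uint8)); k=l[v,u]; print(k,st[k]); return c[k]
print(tri([ray(S,cen(S,387,144)),ray(T,cen(T,156,264))]))
a=S['frame'][:,:,::-1][80:220,320:460];b=T['frame'][:,:,::-1][200:340,80:220]
cv2.imwrite('pics/z5.png',np.hstack([cv2.resize(x,(400,400)) for x in(a,b)]))
E
```

```text
14.15 [0.3949 0.3558 0.2381] [0.22 0.55 0.06] 0.08530540608807394 1.04
[[-0.974, 0.227, 0.001], [0.227, 0.974, -0.0], [-0.001, -0.0, -1.0]]
[-3.99301563 -3.3741384   0.28885951]
[-3.99028732 -3.37315163  4.44885849]
0 [     0      0    640    480 304042]
0 [     0      0    640    480 305822]
(array([ 0.52360677, -0.00137855,  0.09611486]), [np.float64(0.004554287018419895), np.float64(0.0045542870184198244)])
```

View pics/z5.png

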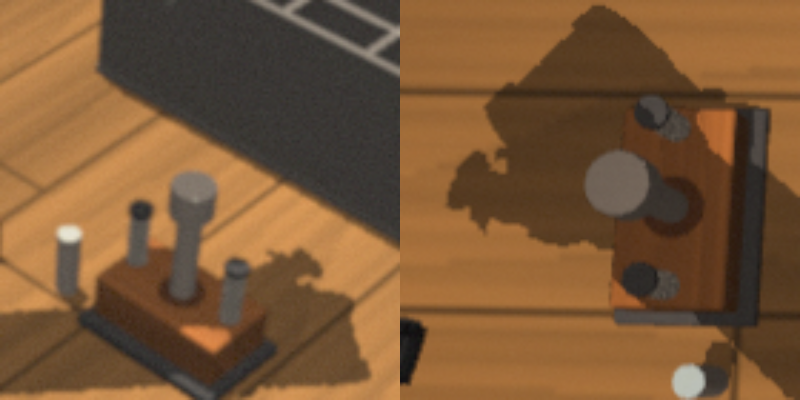

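The cap, in the arm's shadow, is at scene (387.5,145.5) and top (156,264), its starting pixels to about 1 px. The block sits on its plate and the gripper is clear.

```bash
python3 - <<'E'
from bench import r
print(r.finish_job())
E
```

```text
the job is handed in; nothing more can be done
None
```

The capped peg is proved and the job is handed in. No verdict came back. The robot clock was at about 14.3 s of the 38 s allowed.

- **Pull:** I gripped the cap at 70 N and raised it at about 10 mm/s. It rose 19.6–19.8 mm by the TCP reading, and the pull settled at about 14–15 N. The peg stayed seated in its block.
- **Hold:** I held that pull for about 1.5 s.
- **Return:** I eased the block down until the tool was pressing about 10 N on the stop, then released and backed off with the gripper open.

**Last checks:**
- By eye, in both views the cap was back within about 1 px of its starting position, the block sat on its plate, and the tool force read about 0 N.
- I never sent the arm towards the other two stands.

**Checks that failed or disagreed:**
- **Cap height at the end:** the automatic measurement failed because the cap was in the arm's shadow, so I compared the pictures by eye.
- **Block rise:** the networks put it at about 17–18 mm, a little under the TCP reading but within their 4 mm error.
- **Cap size and height:** the finger opening on the cap read 34.5 mm against the stated 36 mm. The cap top measured 158 mm against 160 mm.

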